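# Clamp a filter cartridge into its bracket at the water purifier

## Task

Fit the long white filter cartridge, the one with a pipe stub at each end, into the clamp bracket: lift the sprung clamp bar by its black knob, turn it aside and leave it lying on its rest block, then lay the cartridge down in the two V saddles without dropping it, swing the bar back square across it and lower it so that it presses on the cartridge. Leave the short cartridge, the bottle and the beaker where they stand.

Things in the scene. Friction and masses are not known exactly. Their poses are not given: they have to be found in the camera images.
- bracket: Clamp bracket fixed to the bench, white base plate 200 x 190 x 12 mm. Origin on the bench below the cradle's middle; x along the cradle (as the cartridge is to lie), y towards the steel post, z up. Two grey 90 degree V saddles, 14 mm thick, stand across x at -45 and +45 mm (76 mm free between them); V mouths 64 mm wide, 47 mm above the bench.
- seat (a point): Where the cartridge's centre is when it lies in both saddles: 46 mm above the bench over the bracket's origin, axes as the bracket's. The cartridge may lie either way round, end flanges outside the saddles, with 13 mm of end play each way.
- post (a point): Foot, at bench level, of the steel post (16 mm diameter, 150 mm high) about whose upright axis the clamp bar turns: 100 mm from the bracket's origin along its y. Axes as the bracket's.
- rest (a point): Middle of the top of the grey rest block on which the bar lies when aside: 82 mm above the bench, at bracket x = -60, y = 100 mm. The block is 20 mm in x by 60 mm in y. Axes as the bracket's.
- clamp_turn (a joint): Turn of the clamp bar about the post, rad. 0: it points from the post across the cradle (bracket -y). Grows clockwise from above; at 1.57 it points to bracket -x, over the rest block; stop at 1.85. Light friction, no spring. With the bar low the saddles stop it at about 0.35. Lifted over 0.046 it passes over the rest block, and lies on it at any turn above 1.1.
- clamp_lift (a joint): Height of the bar above its lowest position, m, 0 to 0.075. A spring (3 N at 0, 7 N at the top) and the bar's weight, 1.3 N, pull it down. 0: nothing under it. 0.046: lying on the rest block. 0.032: pressing on the seated cartridge. Aluminium bar 16 mm wide, 14 mm thick, reaching 120 mm from the post's axis; at 0 its underside is 36 mm above the bench.
- clamp_knob (a point): Grip point on the axis of the black round upright knob on the clamp bar, 100 mm from the post's axis, over the cradle's middle at turn 0; 72 mm above the bench with the bar at its lowest. Knob 24 mm in diameter, 40 mm tall: from 22 mm below this point (the bar's top) to 18 mm above. Moves and turns with the bar.
- cartridge: The long white plastic filter cartridge, 110 to 225 g, lying on the bench: smooth barrel 44 mm in diameter, 130 mm long, then at each end a hexagonal flange (48 mm across flats, 10 mm thick) and a pipe stub 14 mm in diameter, 16 mm long; 182 mm overall. Origin at its centre on the axis (24 mm above the bench), x along the axis.
- short_cartridge: Bystander: a similar white cartridge, but only 80 mm long, without pipe stubs. Origin at its centre, x along the axis, 48 mm across flats.
- bottle: Bystander: white plastic bottle standing, 64 mm in diameter, 140 mm tall, origin at the centre of its underside.
- beaker: Bystander: clear plastic beaker standing, 76 mm in diameter, 90 mm tall, origin at the centre of its underside.
Not all that is in view belongs to the job. Leave any orange or pink look-alike of the cartridge alone.

How it is judged:
On the way, in this order (a step that is already met when the one before it is completed fails the run):
1. the clamp bar has been lifted, turned aside by more than 1.0 rad and left lying on its rest block, released (value of joint clamp_turn above 1 rad and value of joint clamp_lift between 0.04 and 0.052 m and contact force between the fingers and anything else below 0.2 N), for 0.2 s.
2. the long cartridge lies in both saddles, released, with the bar still aside on its rest (all of step 1 and x of cartridge in the frame of seat between -0.018 and 0.018 m and y of cartridge in the frame of seat between -0.01 and 0.01 m and z of cartridge in the frame of seat between -0.008 and 0.008 m and angle between the x axis of cartridge and the x axis of seat, either way round below 0.17 rad and linear speed of cartridge below 0.03 m/s), for 0.2 s.
At the end, for the whole second after the job is handed in: The long cartridge lies at rest in both saddles (centre within 18 mm along and 10 mm across the cradle and 8 mm in height of its place, axis within 10 degrees of the cradle's), the clamp bar is square across it within 0.2 rad and down on it (lift 0.026 to 0.038 m), and the gripper touches nothing (x of cartridge in the frame of seat between -0.018 and 0.018 m and y of cartridge in the frame of seat between -0.01 and 0.01 m and z of cartridge in the frame of seat between -0.008 and 0.008 m and angle between the x axis of cartridge and the x axis of seat, either way round below 0.17 rad and linear speed of cartridge below 0.03 m/s and value of joint clamp_turn below 0.2 rad and value of joint clamp_lift between 0.026 and 0.038 m and contact force between the fingers and anything else below 0.2 N).
It fails at once if a bystander (short cartridge, bottle or beaker) is moved by more than 30 mm (distance of any of short_cartridge, bottle, beaker from where it was at the start of the episode above 0.03 m).
It fails at once if the cartridge is dropped: it moves faster than 0.7 m/s while the fingers do not hold it (linear speed of cartridge above 0.7 m/s and contact force between the fingers and cartridge below 0.1 N).
It also fails if it takes over 69 s, if anything falls off the work surface, if the arm or the gripper's body presses on something with over 40 N, if the wrist force passes 120 N, or if a joint passes its speed limit or range.

## Robot

A 6-joint arm with a two-finger parallel gripper is mounted at the origin on the work surface. World frame = base frame: x ahead of the robot, y to its left, z up, the work surface at z = 0. Lengths are in m, angles in rad, forces in N, time in s.
With the tool pointing down it reaches from about 0.375 to 0.975 m from the base axis. Payload 3.8 kg.
Tool frame: the origin (TCP) lies midway between the tips of the shut fingers; the grasp point (between the pads) lies 19 mm behind it; z points along the fingers, y is the direction in which the jaws open and shut (so a half turn about z gives the same grasp; the last joint's range is limited). The gripper opens to 85 mm and grips with 20 to 120 N. Pads are 22 mm wide; open, the fingers measure 114 mm over their backs; the gripper's body (76 mm by 85 mm) begins 54 mm behind the grasp point. The pads swing forward as they close: fully open they stand 13 mm farther back than shut.
Start: joints at [-1.353, 0.264, 1.604, -0, 1.274, -0.037], TCP at [0.17, -0.653, 0.231] pointing down, gripper open.
Joint ranges: [-2.63, 2.63], [-0.94, 2.18], [0.31, 2.57], [-1.31, 4.45], [0, 2.66], [-2.55, 2.55]. Speed limits (rad/s): [2.57, 2.57, 3.14, 3.14, 3.14, 3.14].

## Interface

Orientations are given as a rotation vector (axis times angle).
In Python, from workcell import bot gives the robot as it stands.
- The arm moves only by the shell command python3 -m inch 'ROWS' [FORCE]. ROWS is JSON, a list of rows, each an object of numbers: "dx", "dy", "dz": the shift along the tool's x, y, z in m; "ax", "ay", "az": the turn, a rotation vector about the tool's x, y, z in degrees; "fingers": the opening, from -1 (shut) to 1 (fully open). A call has 1 to 20 rows; each row is the pose to reach, as a shift and turn from the pose measured when the call began, along the tool's axes at that moment; what a row does not reach only later rows make up. A row lasts 1/8 s, in which the tool goes at most 62.5 mm and 10.7 degrees, less where a joint would pass 70% of its speed; a pose out of reach is approached as far as the arm can. A call with a gripper value outside its range is refused whole. The fingers move at their own pace and stop on an object; FORCE is the grip in N (left out, the last holds). Time passes only in rows, so rows that repeat a pose let the fingers close. It gives the time, the measured TCP pose, the force and the opening at its end, in the units of the state.
- bot.read_state(): the state, without advancing time (a new reading comes with each control period).
- bot.read_camera(name): name is "scene" or "side" or "wrist"; returns (picture, depth): 400x640x3 uint8, blue, green, red; 400x640 float32, m along the optical axis (not along the pixel's ray), 0 where there is no reading.
- bot.get_calibration(name): a dict with "intrinsics" (3x3 intrinsics, pixels), "distortion" ([k1, k2, p1, p2, k3] as OpenCV has them; the pictures are not rectified), "view" (4x4, takes a point from world to camera coordinates). Camera axes: x right, y down, z forward; pixel columns grow to the right and rows downward; lengths in m; the calibration is good to about 2 mm. A picture is of the moment at which its call begins: read the wrist's pose just before it. get_calibration takes no time and is no camera call; for the wrist camera it gives the pose at the moment of the call.
- bot.finish_job(): hands the job in, once; it reports no verdict.
Trained networks look in the newest picture that a camera, given by its name, has taken for a name from the list of things; names that differ only in an ending like _2 or _b are one class to them, and where a whole thing is asked for, a point or a joint stands for the part that bears it (a point fixed in the world has none). Each returns a list of dicts, best first, with "p" (0 to 1); they miss things now and then, are a little off and sometimes report something else, mostly with a low value. They report only what shows in the picture. A call takes as long as a camera call. They do not tell look-alikes from the thing itself.
- bot.masks_of(camera, thing): "region" (400x640 bool, what is visible of it) and "box" ([left, top, right, bottom] in pixels, round what is visible of it).
The state is a dict: "time": time; "q": joint angles; "joint_vel": joint speeds; "joint_torque": joint torques, N m; "tool_pos": TCP position; "tcp_rot": TCP orientation; "wrist_force": force on the tool from outside, world axes, zero at the start; "torque": the same for the moment, N m; "width": opening from 0.0 (shut) to 1.0 (fully open).
Only numpy, scipy, OpenCV 4.12 (cv2) and the standard library are available. Lean on these libraries where they do the work, as an engineer would, in place of code of your own. Each camera call takes 0.05 s, during which the arm holds its last target. There are 200 camera calls.

## Working session

There is one attempt and no reset: what is moved stays moved. The work goes in short steps, Python scripts to look and compute and a shell command to move; the robot and the scene stay as the last step left them, time stands still between calls to the robot, and variables do not carry over. Pictures are saved under pics/ and viewed, about 8 in all and at most 12, crops included, and the job is handed in when it is done.

```bash
mkdir -p pics; ls
cat > h.py <<'E'
import numpy as np, cv2
from workcell import bot
def cal(n):
    c=bot.get_calibration(n); return np.array(c["intrinsics"]),np.array(c["distortion"]),np.array(c["view"])
def cloud(n,depth,mask,c=None):
    K,D,V=c or cal(n)
    v,u=np.nonzero(mask&(depth>0)); z=depth[v,u]
    p=cv2.undistortPoints(np.stack([u,v],1).astype(float)[:,None],K,D)[:,0]
    P=np.c_[p*z[:,None],z,np.ones(len(z))]
    return (P@np.linalg.inv(V).T)[:,:3]
def proj(n,P):
    K,D,V=cal(n)
    return cv2.projectPoints(np.array(P,float).reshape(-1,1,3),cv2.Rodrigues(V[:3,:3])[0],V[:3,3],K,D)[0][:,0]
E
python3 - <<'E'
from h import *
s=bot.read_state(); print(s["time"],s["tool_pos"],s["tcp_rot"],s["wrist_force"])
ims=[]
for n in ["scene","side"]:
    im,d=bot.read_camera(n); np.savez("/tmp/"+n,im=im,d=d); cv2.imwrite(f"pics/{n}0.png",im)
    for t in ["bracket","cartridge","short_cartridge","bottle","beaker","clamp_knob","clamp_turn"]:
        for r in bot.masks_of(n,t)[:3]:
            P=cloud(n,d,r["region"]); 
            print(n,t,round(r["p"],2),np.array(r["box"]).astype(int),np.median(P,0).round(3) if len(P) else None, P.min(0).round(3) if len(P) else None,P.max(0).round(3) if len(P) else None)
print(bot.read_state()["time"])
E
```

```text
pics
0.0 [ 0.16994151 -0.65249373  0.22993331] [-3.11389606e+00 -3.98800373e-01  3.17798149e-04] [ 0.13003503  0.21759438 -0.9168137 ]
scene bracket 0.97 [335 214 437 308] [0.629 0.132 0.012] [ 0.499  0.016 -0.002] [0.73  0.237 0.152]
scene cartridge 0.86 [209 118 274 137] [ 0.341 -0.345  0.037] [ 0.266 -0.451 -0.004] [ 0.38  -0.258  0.052]
scene cartridge 0.86 [380 149 451 172] [0.324 0.16  0.039] [ 0.26   0.074 -0.004] [0.351 0.254 0.05 ]
scene cartridge 0.7 [287 187 313 250] [ 0.579 -0.092  0.042] [ 0.48  -0.133  0.002] [ 0.657 -0.056  0.052]
scene short_cartridge 0.73 [229 168 265 201] [ 0.518 -0.259  0.04 ] [ 0.434 -0.304 -0.005] [ 0.553 -0.235  0.052]
scene short_cartridge 0.16 [366 226 420 274] [0.609 0.136 0.05 ] [0.559 0.078 0.008] [0.644 0.214 0.093]
scene bottle 0.79 [167 147 197 190] [ 0.543 -0.428  0.08 ] [ 0.438 -0.505 -0.003] [ 0.562 -0.407  0.143]
scene beaker 0.79 [202 240 241 284] [ 0.74  -0.23   0.052] [ 0.671 -0.296 -0.003] [ 0.785 -0.185  0.094]
scene beaker 0.61 [230 168 261 200] [ 0.518 -0.259  0.04 ] [ 0.437 -0.302 -0.004] [ 0.553 -0.237  0.052]
scene clamp_kn
[... 740 characters left out ...]
11 177] [ 0.331 -0.313  0.038] [ 0.288 -0.42  -0.003] [ 0.373 -0.253  0.05 ]
side short_cartridge 0.58 [320 162 348 180] [ 0.508 -0.245  0.035] [ 0.468 -0.343 -0.   ] [ 0.548 -0.233  0.05 ]
side bottle 0.83 [322 103 347 149] [ 0.524 -0.418  0.066] [ 0.495 -0.7   -0.004] [ 0.557 -0.403  0.141]
side bottle 0.36 [210 229 327 314] [0.601 0.167 0.014] [ 0.496  0.004 -0.002] [0.728 0.247 0.154]
side beaker 0.84 [236 151 265 184] [ 0.741 -0.199  0.062] [ 0.707 -0.407 -0.004] [ 0.825 -0.181  0.092]
side clamp_knob 0.95 [247 230 283 285] [0.606 0.145 0.053] [0.579 0.085 0.011] [0.641 0.21  0.094]
side clamp_turn 0.68 [247 228 283 283] [0.606 0.142 0.053] [ 0.581 -0.01   0.   ] [0.653 0.21  0.094]
0.8
```

View pics/scene0.png

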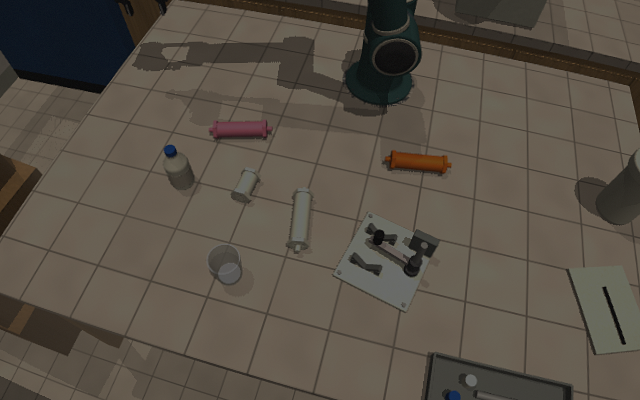

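View pics/side0.png

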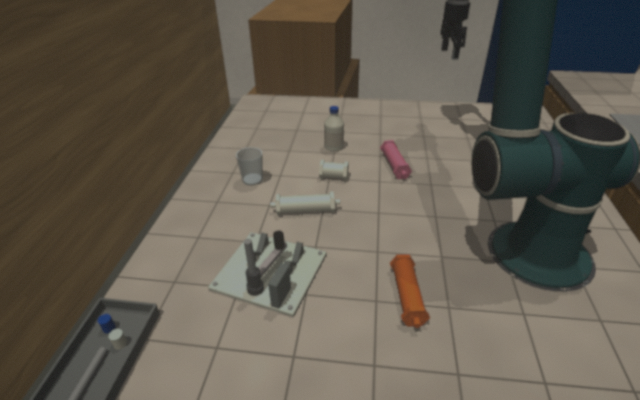

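The scene view shows the long white cartridge at about (300,218), the bracket with its knob at (378,237), the post at (413,265) and the rest block at (424,243). The pink (240,129) and orange (418,162) ones are look-alikes.

Run:
```python
from h import *
A=[];C=[]
for n in ["scene","side"]:
    z=np.load(f"/tmp/{n}.npz"); im,d=z["im"],z["d"]
    P=cloud(n,d,d>0); px=im[d>0].astype(int)
    def box(a,b): return np.all((P>a)&(P<b),1)
    B=P[box([.45,-.02,.02],[.78,.28,.2])]
    post=B[B[:,2]>.105]; print(n,"post",len(post),post.mean(0),post.min(0),post.max(0))
    A.append(B)
    pl=P[box([.45,-.02,.007],[.78,.28,.017])]
    r=cv2.minAreaRect(pl[:,:2].astype(np.float32)*1000); print("plate",r)
    c=P[box([.45,-.18,.012],[.7,-.03,.06])]; C.append(c)
    print("cart",len(c),c.mean(0),c.min(0),c.max(0),cv2.minAreaRect(c[:,:2].astype(np.float32)*1000))
B=np.vstack(A)
for lo,hi in [(.03,.055),(.055,.077),(.077,.087),(.087,.1)]:
    Q=B[(B[:,2]>lo)&(B[:,2]<hi)]; print(lo,len(Q)); 
img=np.zeros((600,800,3),np.uint8)+255
for p in np.vstack(A+C):
    u,v=int((p[0]-.45)*2200),int(580-(p[1]+.03)*1900) if 0 else int((0.26-p[1])*1400)
    col=cv2.applyColorMap(np.uint8([[min(255,p[2]*1700)]]),cv2.COLORMAP_JET)[0,0].tolist()
    u=int((p[0]-.4)*1400); cv2.circle(img,(u,v),2,col,-1)
for i in range(0,5): cv2.putText(img,f"x{.4+.1*i:.1f}",(140*i,590),0,.5,0)
for i in range(0,5): cv2.putText(img,f"y{.2-.1*i:.1f}",(740,84+140*i),0,.5,0)
cv2.imwrite("pics/top.png",img)
np.savez("/tmp/br",B=B,C=np.vstack(C))
```

```text
scene post 114 [0.63214644 0.19251632 0.13386952] [0.62108561 0.18538696 0.10530685] [0.63760597 0.20130379 0.15172026]
plate ((613.7818603515625, 130.75685119628906), (190.2532196044922, 202.37002563476562), 76.47022247314453)
cart 1119 [ 0.57750142 -0.09324956  0.0394133 ] [ 0.47969021 -0.13677258  0.01247803] [ 0.65943481 -0.05579691  0.05238053] ((569.2684326171875, -96.10430908203125), (182.5509490966797, 54.640567779541016), 10.482154846191406)
side post 178 [0.62559166 0.197687   0.13227774] [0.61933664 0.18675061 0.10502635] [0.63485052 0.20279595 0.15434241]
plate ((611.9181518554688, 131.3963165283203), (192.45382690429688, 201.7529754638672), 76.16520690917969)
cart 1006 [ 0.56353383 -0.08322348  0.03488088] [ 0.47792658 -0.12345279  0.01210764] [ 0.65568906 -0.0527718   0.05119722] ((565.9546508789062, -88.24459075927734), (180.02330017089844, 43.60846710205078), 11.024194717407227)
0.03 1545
0.055 659
0.077 581
0.087 190
```

View pics/top.png

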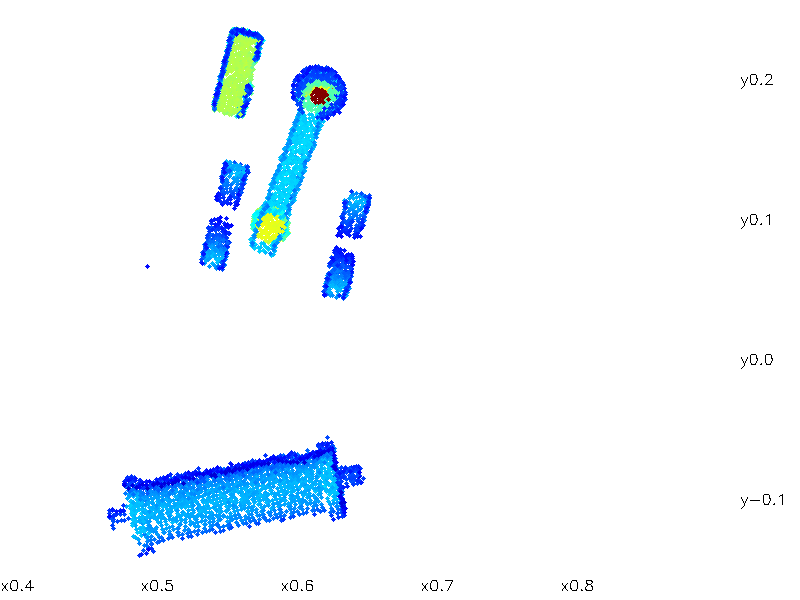

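The top view shows the bar turned slightly, about 0.1 rad. Next I'll fit the poses numerically.

Run:
```python
from h import *
from scipy.spatial.transform import Rotation as R
from scipy.optimize import least_squares
z=np.load("/tmp/br.npz"); B,C=z["B"],z["C"]
yaw=np.radians(-13.7); c,s=np.cos(yaw),np.sin(yaw); M=np.array([[c,s],[-s,c]]) # world->bracket
o=np.array([.6045,.0968]); b=(B[:,:2]-o)@M.T; h=B[:,2]
def ext(m,t): 
    q=b[m]; print(t,len(q),np.percentile(q,[1,50,99],axis=0).round(4).tolist())
ext((h>.079)&(h<.086)&(b[:,0]<-.04),"rest top (-70..-50,70..130)")
ext((b[:,0]<-.03)&(b[:,1]<.05)&(h<.05)&(h>.03),"saddle- (-52..-38, +-32)")
ext((b[:,0]>.03)&(b[:,1]<.05)&(h<.05)&(h>.03),"saddle+ (38..52)")
ext(h>.148,"post top"); ext((h>.086)&(h<.095)&(b[:,1]<.05),"knob top")
for lo in (.06,.08): ext((h>lo)&(h<.1)&(b[:,1]<.02)&(abs(b[:,0])<.03),"knob")
ext((h>.046)&(h<.053)&(b[:,1]>.03)&(b[:,1]<.04)&(abs(b[:,0])<.03),"bar y.035"); ext((h>.046)&(h<.053)&(b[:,1]>.06)&(b[:,1]<.07)&(abs(b[:,0])<.03),"bar y.065")
# cylinder fit on cartridge barrel
def f(p,Q):
    x,y,a=p; d=np.array([np.cos(a),np.sin(a)]); n=np.array([-d[1],d[0]])
    q=Q[:,:2]-[x,y]; return np.hypot(q@n,Q[:,2]-.024)-.022
p=np.array([.567,-.093,np.radians(10.7)])
for _ in range(3):
    d=np.array([np.cos(p[2]),np.sin(p[2])]); t=(C[:,:2]-p[:2])@d
    p=least_squares(lambda v:f(v,C[abs(t)<.055]),p,loss="soft_l1",f_scale=.002).x
    d=np.array([np.cos(p[2]),np.sin(p[2])]); t=(C[:,:2]-p[:2])@d; n=abs((C[:,:2]-p[:2])@[-d[1],d[0]])
    e=np.percentile(t[n<.007],[.5,99.5]); p[:2]+=d*e.mean(); print("cart",p.round(4),np.degrees(p[2]),e)
st=bot.read_state(); print(R.from_rotvec(st["tcp_rot"]).as_matrix().round(4),st["tool_pos"],st["q"])
```

```text
rest top (-70..-50,70..130) 421 [[-0.0708, 0.0716], [-0.0609, 0.1014], [-0.05, 0.1292]]
saddle- (-52..-38, +-32) 265 [[-0.0537, -0.0387], [-0.0454, -0.0176], [-0.0368, 0.0362]]
saddle+ (38..52) 238 [[0.0362, -0.0389], [0.0448, -0.0213], [0.0536, 0.0361]]
post top 68 [[-0.0088, 0.0923], [-0.0006, 0.0996], [0.0077, 0.1062]]
knob top 149 [[-0.0234, -0.011], [-0.0116, 0.0008], [0.0009, 0.011]]
knob 297 [[-0.0241, -0.0113], [-0.0116, 0.0036], [0.0014, 0.0124]]
knob 185 [[-0.0238, -0.0114], [-0.0116, 0.0019], [0.0005, 0.0119]]
bar y.035 55 [[-0.0169, 0.0301], [-0.0083, 0.0351], [0.0007, 0.0397]]
bar y.065 59 [[-0.0132, 0.0601], [-0.0049, 0.0644], [0.0049, 0.0694]]
cart [ 0.5682 -0.0961  0.1863] 10.674925884671904 [5.53638064 5.7172767 ]
cart [ 0.5682 -0.0961  0.1857] 10.638273404856898 [-0.0118134   0.16909189]
cart [ 0.5682 -0.0961  0.1857] 10.638272390945616 [-0.07862798  0.10227731]
[[ 0.9677  0.2521  0.    ]
 [ 0.2521 -0.9677 -0.    ]
 [ 0.      0.     -1.    ]] [ 0.17014889 -0.6531923   0.23132569] [-1.35287578e+00  2.63829458e-01  1.60400298e+00  1.40193420e-05
  1.27371556e+00 -3.68897359e-02]
```

```bash
python3 -m inch '[{"dx":0.6,"dy":-0.622,"az":-55,"fingers":1},{"dx":0.6,"dy":-0.622,"az":-55,"fingers":1},{"dx":0.6,"dy":-0.622,"az":-55,"fingers":1},{"dx":0.6,"dy":-0.622,"az":-55,"fingers":1},{"dx":0.6,"dy":-0.622,"az":-55,"fingers":1},{"dx":0.6,"dy":-0.622,"az":-55,"fingers":1},{"dx":0.6,"dy":-0.622,"az":-55,"fingers":1},{"dx":0.6,"dy":-0.622,"az":-55,"fingers":1},{"dx":0.6,"dy":-0.622,"az":-55,"fingers":1},{"dx":0.6,"dy":-0.622,"az":-55,"fingers":1},{"dx":0.6,"dy":-0.622,"az":-55,"fingers":1},{"dx":0.6,"dy":-0.622,"az":-55,"fingers":1},{"dx":0.6,"dy":-0.622,"az":-55,"fingers":1},{"dx":0.6,"dy":-0.622,"az":-55,"fingers":1},{"dx":0.6,"dy":-0.622,"az":-55,"fingers":1},{"dx":0.6,"dy":-0.622,"az":-55,"fingers":1},{"dx":0.6,"dy":-0.622,"az":-55,"fingers":1},{"dx":0.6,"dy":-0.622,"az":-55,"fingers":1},{"dx":0.6,"dy":-0.622,"az":-55,"fingers":1},{"dx":0.6,"dy":-0.622,"az":-55,"fingers":1}]' 60
cat >> h.py <<'E'
from scipy.spatial.transform import Rotation as R
def go(x,y,z,yaw=None):
    "dx dy dz az from the present pose to TCP x y z, tool-x yaw in deg"
    s=bot.read_state(); Q=R.from_rotvec(s["tcp_rot"]).as_matrix(); ps=np.degrees(np.arctan2(Q[1,0],Q[0,0]))
    d=Q.T@(np.array([x,y,z])-s["tool_pos"]); print("yaw",round(ps,1),"d",d.round(4),"az",None if yaw is None else round(ps-yaw,1),"t",s["time"],"tilt",Q[:,2].round(3),"F",np.round(s["wrist_force"],1))
def br(x,y,t=np.radians(-13.7),o=(.6045,.0968)):
    c,s=np.cos(t),np.sin(t); return o[0]+c*x-s*y,o[1]+s*x+c*y
E
python3 - <<'E'
from h import *
go(.5934,.1,.055,69.7)
im,d=bot.read_camera("wrist"); cv2.imwrite("pics/w1.png",im); np.savez("/tmp/w1",im=im,d=d)
P=cloud("wrist",d,d>0); P=P[(P[:,2]>.08)&(P[:,2]<.1)&(P[:,0]>.55)&(P[:,0]<.64)&(P[:,1]>.05)&(P[:,1]<.15)]
print(len(P), np.percentile(P,[1,50,99],axis=0).round(4) if len(P) else 0)
E
```

```text
yaw 14.6 d [ 0.5994 -0.6222  0.1763] az -55.1 t 0.8 tilt [ 0. -0. -1.] F [ 0.1  0.3 -0.1]
0 0invalid input at $[0]: expected keys dx, dy, dz, ax, ay, az, fingers
```

View pics/w1.png

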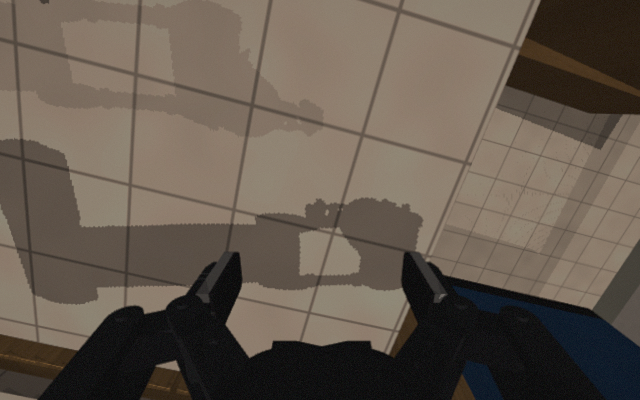

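The move was refused because every row needs all seven keys, so the picture shows only bare bench. Sending it again.

```bash
python3 -m inch '[{"dx":0.6,"dy":-0.622,"dz":0,"ax":0,"ay":0,"az":-55,"fingers":1},{"dx":0.6,"dy":-0.622,"dz":0,"ax":0,"ay":0,"az":-55,"fingers":1},{"dx":0.6,"dy":-0.622,"dz":0,"ax":0,"ay":0,"az":-55,"fingers":1},{"dx":0.6,"dy":-0.622,"dz":0,"ax":0,"ay":0,"az":-55,"fingers":1},{"dx":0.6,"dy":-0.622,"dz":0,"ax":0,"ay":0,"az":-55,"fingers":1},{"dx":0.6,"dy":-0.622,"dz":0,"ax":0,"ay":0,"az":-55,"fingers":1},{"dx":0.6,"dy":-0.622,"dz":0,"ax":0,"ay":0,"az":-55,"fingers":1},{"dx":0.6,"dy":-0.622,"dz":0,"ax":0,"ay":0,"az":-55,"fingers":1},{"dx":0.6,"dy":-0.622,"dz":0,"ax":0,"ay":0,"az":-55,"fingers":1},{"dx":0.6,"dy":-0.622,"dz":0,"ax":0,"ay":0,"az":-55,"fingers":1},{"dx":0.6,"dy":-0.622,"dz":0,"ax":0,"ay":0,"az":-55,"fingers":1},{"dx":0.6,"dy":-0.622,"dz":0,"ax":0,"ay":0,"az":-55,"fingers":1},{"dx":0.6,"dy":-0.622,"dz":0,"ax":0,"ay":0,"az":-55,"fingers":1},{"dx":0.6,"dy":-0.622,"dz":0,"ax":0,"ay":0,"az":-55,"fingers":1},{"dx":0.6,"dy":-0.622,"dz":0,"ax":0,"ay":0,"az":-55,"fingers":1},{"dx":0.6,"dy":-0.622,"dz":0,"ax":0,"ay":0,"az":-55,"fingers":1},{"dx":0.6,"dy":-0.622,"dz":0,"ax":0,"ay":0,"az":-55,"fingers":1},{"dx":0.6,"dy":-0.622,"dz":0,"ax":0,"ay":0,"az":-55,"fingers":1}]' 60
python3 - <<'E'
from h import *
go(.5934,.1,.055,69.7)
im,d=bot.read_camera("wrist"); cv2.imwrite("pics/w2.png",im); np.savez("/tmp/w1",im=im,d=d)
P=cloud("wrist",d,d>0); P=P[(P[:,2]>.08)&(P[:,2]<.1)&(P[:,0]>.55)&(P[:,0]<.64)&(P[:,1]>.05)&(P[:,1]<.15)]
print(len(P), np.percentile(P,[1,50,99],axis=0).round(4) if len(P) else 0)
E
```

```text
time: 3.1
tool_pos: [0.5936, 0.0987, 0.2316]
tcp_rot: [2.581, 1.79, 0.0]
wrist_force: [0.1, -0.0, 0.2]
width: 0.999
yaw 69.5 d [ 0.0012 -0.0008  0.1766] az -0.2 t 3.1 tilt [ 0. -0. -1.] F [ 0.1 -0.   0.2]
397 [[0.5809 0.0894 0.0819]
 [0.5921 0.101  0.0902]
 [0.6029 0.1111 0.0919]]
```

View pics/w2.png

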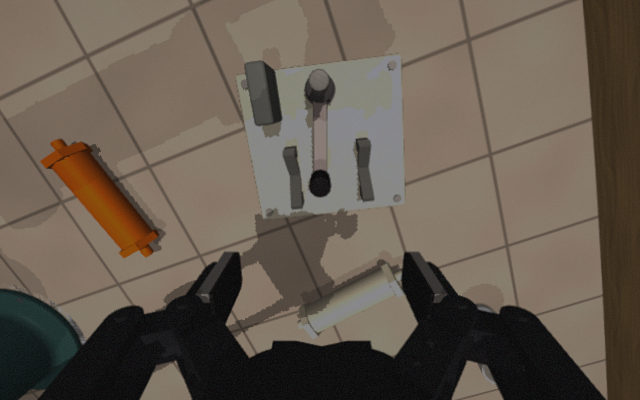

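The knob is at (320,183), straight ahead of the tool. Wrist depth gives (0.592, 0.1005), which agrees with the fit. Descend, grip and lift.

```bash
python3 -m inch '[{"dx":0.001,"dy":0,"dz":0.06,"ax":0,"ay":0,"az":0,"fingers":1},{"dx":0.001,"dy":0,"dz":0.12,"ax":0,"ay":0,"az":0,"fingers":1},{"dx":0.001,"dy":0,"dz":0.16,"ax":0,"ay":0,"az":0,"fingers":1},{"dx":0.001,"dy":0,"dz":0.177,"ax":0,"ay":0,"az":0,"fingers":1},{"dx":0.001,"dy":0,"dz":0.177,"ax":0,"ay":0,"az":0,"fingers":1},{"dx":0.001,"dy":0,"dz":0.177,"ax":0,"ay":0,"az":0,"fingers":-1},{"dx":0.001,"dy":0,"dz":0.177,"ax":0,"ay":0,"az":0,"fingers":-1},{"dx":0.001,"dy":0,"dz":0.177,"ax":0,"ay":0,"az":0,"fingers":-1},{"dx":0.001,"dy":0,"dz":0.177,"ax":0,"ay":0,"az":0,"fingers":-1},{"dx":0.001,"dy":0,"dz":0.177,"ax":0,"ay":0,"az":0,"fingers":-1},{"dx":0.001,"dy":0,"dz":0.177,"ax":0,"ay":0,"az":0,"fingers":-1},{"dx":0.001,"dy":0,"dz":0.177,"ax":0,"ay":0,"az":0,"fingers":-1},{"dx":0.001,"dy":0,"dz":0.177,"ax":0,"ay":0,"az":0,"fingers":-1}]' 60
python3 -m inch '[{"dx":0,"dy":0,"dz":-0.02,"ax":0,"ay":0,"az":0,"fingers":-1},{"dx":0,"dy":0,"dz":-0.04,"ax":0,"ay":0,"az":0,"fingers":-1},{"dx":0,"dy":0,"dz":-0.062,"ax":0,"ay":0,"az":0,"fingers":-1},{"dx":0,"dy":0,"dz":-0.062,"ax":0,"ay":0,"az":0,"fingers":-1}]'
python3 - <<'E'
from h import *
go(.5934,.1,.055,69.7)
for a in [15,25,35,45,55,65,75,83]:
    t=np.radians(a); x,y=br(-.1*np.sin(t),.1-.1*np.cos(t)); print(a); go(x,y,.117,76.3-a)
im,d=bot.read_camera("wrist")
E
```

```text
time: 4.78
tool_pos: [0.5947, 0.0995, 0.0553]
tcp_rot: [2.58, 1.79, 0.001]
wrist_force: [-1.3, -2.4, 5.4]
width: 0.261
time: 5.28
tool_pos: [0.5947, 0.1003, 0.1179]
tcp_rot: [2.58, 1.791, 0.003]
wrist_force: [3.2, 5.7, -7.5]
width: 0.264
yaw 69.5 d [-0.0008 -0.0012  0.0629] az -0.2 t 5.275 tilt [ 0.002  0.001 -1.   ] F [ 3.2  5.7 -7.5]
15
yaw 69.5 d [ 0.0005 -0.0157  0.0009] az 8.2 t 5.275 tilt [ 0.002  0.001 -1.   ] F [ 3.2  5.7 -7.5]
25
yaw 69.5 d [ 0.0045 -0.0327  0.0008] az 18.2 t 5.275 tilt [ 0.002  0.001 -1.   ] F [ 3.2  5.7 -7.5]
35
yaw 69.5 d [ 0.0114 -0.0487  0.0008] az 28.2 t 5.275 tilt [ 0.002  0.001 -1.   ] F [ 3.2  5.7 -7.5]
45
yaw 69.5 d [ 0.0209 -0.0633  0.0008] az 38.2 t 5.275 tilt [ 0.002  0.001 -1.   ] F [ 3.2  5.7 -7.5]
55
yaw 69.5 d [ 0.0329 -0.076   0.0008] az 48.2 t 5.275 tilt [ 0.002  0.001 -1.   ] F [ 3.2  5.7 -7.5]
65
yaw 69.5 d [ 0.0468 -0.0864  0.0008] az 58.2 t 5.275 tilt [ 0.002  0.001 -1.   ] F [ 3.2  5.7 -7.5]
75
yaw 69.5 d [ 0.0624 -0.0942  0.0008] az 68.2 t 5.275 tilt [ 0.002  0.001 -1.   ] F [ 3.2  5.7 -7.5]
83
yaw 69.5 d [ 0.0757 -0.0985  0.0008] az 76.2 t 5.275 tilt [ 0.002  0.001 -1.   ] F [ 3.2  5.7 -7.5]
```

```bash
python3 -m inch '[{"dx":0,"dy":-0.007,"dz":0,"ax":0,"ay":0,"az":4,"fingers":-1},{"dx":0.0005,"dy":-0.0157,"dz":0,"ax":0,"ay":0,"az":8,"fingers":-1},{"dx":0.002,"dy":-0.024,"dz":0,"ax":0,"ay":0,"az":13,"fingers":-1},{"dx":0.0045,"dy":-0.0327,"dz":0,"ax":0,"ay":0,"az":18,"fingers":-1},{"dx":0.0075,"dy":-0.041,"dz":0,"ax":0,"ay":0,"az":23,"fingers":-1},{"dx":0.0114,"dy":-0.0487,"dz":0,"ax":0,"ay":0,"az":28,"fingers":-1},{"dx":0.0158,"dy":-0.056,"dz":0,"ax":0,"ay":0,"az":33,"fingers":-1},{"dx":0.0209,"dy":-0.0633,"dz":0,"ax":0,"ay":0,"az":38,"fingers":-1},{"dx":0.0265,"dy":-0.07,"dz":0,"ax":0,"ay":0,"az":43,"fingers":-1},{"dx":0.0329,"dy":-0.076,"dz":0,"ax":0,"ay":0,"az":48,"fingers":-1},{"dx":0.0395,"dy":-0.0815,"dz":0,"ax":0,"ay":0,"az":53,"fingers":-1},{"dx":0.0468,"dy":-0.0864,"dz":0,"ax":0,"ay":0,"az":58,"fingers":-1},{"dx":0.0545,"dy":-0.0907,"dz":0,"ax":0,"ay":0,"az":63,"fingers":-1},{"dx":0.0624,"dy":-0.0942,"dz":0,"ax":0,"ay":0,"az":68,"fingers":-1},{"dx":0.069,"dy":-0.0965,"dz":0,"ax":0,"ay":0,"az":72,"fingers":-1},{"dx":0.0757,"dy":-0.0985,"dz":0,"ax":0,"ay":0,"az":76,"fingers":-1},{"dx":0.0757,"dy":-0.0985,"dz":0,"ax":0,"ay":0,"az":76,"fingers":-1}]'
python3 - <<'E'
from h import *
t=np.radians(83); x,y=br(-.1*np.sin(t),.1-.1*np.cos(t)); go(x,y,.1,-6.7)
E
```

```text
time: 7.45
tool_pos: [0.5291, 0.2033, 0.115]
tcp_rot: [3.133, -0.179, 0.003]
wrist_force: [6.5, -4.9, -7.1]
width: 0.264
yaw -6.5 d [-0.0005 -0.0023  0.0149] az 0.2 t 7.45 tilt [ 0.002 -0.004 -1.   ] F [ 6.5 -4.9 -7.1]
```

```bash
python3 -m inch '[{"dx":0,"dy":0,"dz":0.007,"ax":0,"ay":0,"az":0,"fingers":-1},{"dx":0,"dy":0,"dz":0.0135,"ax":0,"ay":0,"az":0,"fingers":-1},{"dx":0,"dy":0,"dz":0.0135,"ax":0,"ay":0,"az":0,"fingers":-1},{"dx":0,"dy":0,"dz":0.0135,"ax":0,"ay":0,"az":0,"fingers":1},{"dx":0,"dy":0,"dz":0.0135,"ax":0,"ay":0,"az":0,"fingers":1},{"dx":0,"dy":0,"dz":0.0135,"ax":0,"ay":0,"az":0,"fingers":1},{"dx":0,"dy":0,"dz":0.0135,"ax":0,"ay":0,"az":0,"fingers":1},{"dx":0,"dy":0,"dz":-0.04,"ax":0,"ay":0,"az":0,"fingers":1},{"dx":0,"dy":0,"dz":-0.1,"ax":0,"ay":0,"az":0,"fingers":1},{"dx":0,"dy":0,"dz":-0.12,"ax":0,"ay":0,"az":0,"fingers":1},{"dx":0,"dy":0,"dz":-0.12,"ax":0,"ay":0,"az":0,"fingers":1}]'
python3 - <<'E'
from h import *
go(.5682,-.0961,.231,10.6)
im,d=bot.read_camera("scene"); cv2.imwrite("pics/s3.png",cv2.resize(im[110:320,160:460],None,fx=2.5,fy=2.5))
P=cloud("scene",d,d>0)
for n,(x,y,r) in dict(knob=(.53,.2,.04),).items():
    q=P[(np.hypot(P[:,0]-x,P[:,1]-y)<r)&(P[:,2]>.12)&(P[:,2]<.15)]; print(n,len(q),np.percentile(q,[1,50,99],axis=0).round(4) if len(q) else "")
E
```

```text
time: 8.82
tool_pos: [0.53, 0.2042, 0.2369]
tcp_rot: [3.135, -0.179, 0.009]
wrist_force: [-0.5, 0.4, -0.7]
width: 1.002
yaw -6.5 d [0.0721 0.294  0.0068] az -17.1 t 8.825 tilt [ 0.006 -0.002 -1.   ] F [-0.5  0.4 -0.7]
knob 110 [[0.5174 0.1909 0.1208]
 [0.5322 0.2022 0.1338]
 [0.54   0.2146 0.1373]]
```

View pics/s3.png

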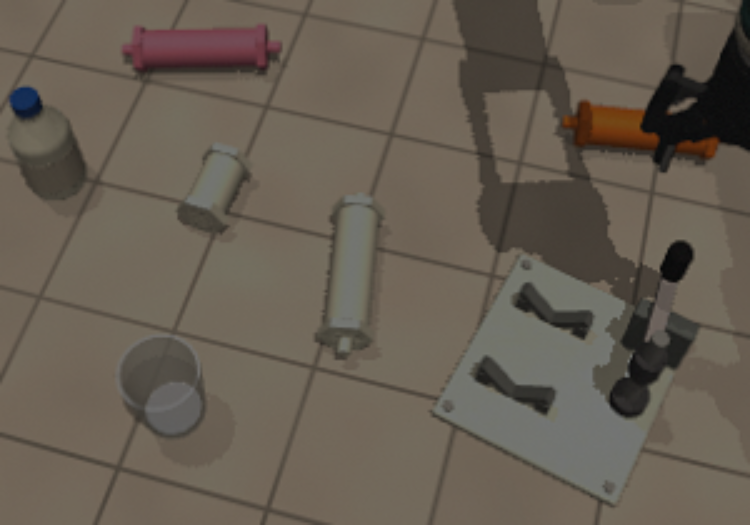

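The bar lies on its rest block; the knob is at about (678,260) in the crop, with its top 136 mm high, as expected for lift 0.046. On to the cartridge.

```bash
python3 -m inch '[{"dx":0.072,"dy":0.294,"dz":0.007,"ax":0,"ay":0,"az":-17.1,"fingers":1},{"dx":0.072,"dy":0.294,"dz":0.007,"ax":0,"ay":0,"az":-17.1,"fingers":1},{"dx":0.072,"dy":0.294,"dz":0.007,"ax":0,"ay":0,"az":-17.1,"fingers":1},{"dx":0.072,"dy":0.294,"dz":0.007,"ax":0,"ay":0,"az":-17.1,"fingers":1},{"dx":0.072,"dy":0.294,"dz":0.007,"ax":0,"ay":0,"az":-17.1,"fingers":1},{"dx":0.072,"dy":0.294,"dz":0.007,"ax":0,"ay":0,"az":-17.1,"fingers":1},{"dx":0.072,"dy":0.294,"dz":0.007,"ax":0,"ay":0,"az":-17.1,"fingers":1},{"dx":0.072,"dy":0.294,"dz":0.007,"ax":0,"ay":0,"az":-17.1,"fingers":1}]'
python3 - <<'E'
from h import *
from scipy.optimize import least_squares
im,d=bot.read_camera("wrist")
P=cloud("wrist",d,d>0); C=P[(P[:,2]>.014)&(P[:,2]<.06)&(P[:,0]>.45)&(P[:,0]<.69)&(P[:,1]>-.17)&(P[:,1]<-.03)]
p=np.array([.5682,-.0961,.1857]); x0=p.copy()
def f(v,Q):
    n=np.array([-np.sin(v[1]),np.cos(v[1])]); q=Q[:,:2]-x0[:2]; return np.hypot(q@n-v[0],Q[:,2]-.024)-.022
d0=np.array([np.cos(p[2]),np.sin(p[2])]); t=(C[:,:2]-p[:2])@d0
v=least_squares(lambda v:f(v,C[abs(t)<.055]),[0,p[2]],loss="soft_l1",f_scale=.002).x
n=abs((C[:,:2]-p[:2])@[-d0[1],d0[0]]-v[0]); e=np.percentile(t[n<.007],[.5,99.5])
print(len(C),"lat",v[0],"yaw",np.degrees(v[1]),"ends",e, C[:,2].max())
c=p[:2]+e.mean()*d0+v[0]*np.array([-d0[1],d0[0]]); print(c)
go(*c,.004,np.degrees(v[1]))
E
```

```text
time: 9.88
tool_pos: [0.5661, -0.0951, 0.2274]
tcp_rot: [3.125, 0.291, -0.001]
wrist_force: [-0.4, 0.4, 1.1]
width: 1.0
4653 lat -0.0011694256041397788 yaw 10.755015773596353 ends [-0.09147214  0.0876512 ] 0.05225894188507191
[ 0.56653829 -0.09760206]
yaw 10.7 d [-2.000e-04  1.900e-03  2.238e-01] az -0.1 t 9.925 tilt [ 0.    -0.003 -1.   ] F [-0.7  0.5 -0.6]
```

```bash
python3 -m inch '[{"dx":0,"dy":0.002,"dz":0.06,"ax":0,"ay":0,"az":0,"fingers":1},{"dx":0,"dy":0.002,"dz":0.12,"ax":0,"ay":0,"az":0,"fingers":1},{"dx":0,"dy":0.002,"dz":0.17,"ax":0,"ay":0,"az":0,"fingers":1},{"dx":0,"dy":0.002,"dz":0.205,"ax":0,"ay":0,"az":0,"fingers":1},{"dx":0,"dy":0.002,"dz":0.222,"ax":0,"ay":0,"az":0,"fingers":1},{"dx":0,"dy":0.002,"dz":0.222,"ax":0,"ay":0,"az":0,"fingers":1},{"dx":0,"dy":0.002,"dz":0.222,"ax":0,"ay":0,"az":0,"fingers":-1},{"dx":0,"dy":0.002,"dz":0.222,"ax":0,"ay":0,"az":0,"fingers":-1},{"dx":0,"dy":0.002,"dz":0.222,"ax":0,"ay":0,"az":0,"fingers":-1},{"dx":0,"dy":0.002,"dz":0.222,"ax":0,"ay":0,"az":0,"fingers":-1},{"dx":0,"dy":0.002,"dz":0.222,"ax":0,"ay":0,"az":0,"fingers":-1},{"dx":0,"dy":0.002,"dz":0.222,"ax":0,"ay":0,"az":0,"fingers":-1}]' 60
python3 -m inch '[{"dx":0,"dy":0,"dz":-0.02,"ax":0,"ay":0,"az":0,"fingers":-1},{"dx":0,"dy":0,"dz":-0.05,"ax":0,"ay":0,"az":0,"fingers":-1},{"dx":0,"dy":0,"dz":-0.09,"ax":0,"ay":0,"az":0,"fingers":-1},{"dx":0,"dy":0,"dz":-0.12,"ax":0,"ay":0,"az":0,"fingers":-1},{"dx":0,"dy":0,"dz":-0.12,"ax":0,"ay":0,"az":0,"fingers":-1},{"dx":0,"dy":0,"dz":-0.12,"ax":0,"ay":0,"az":0,"fingers":-1}]'
python3 - <<'E'
from h import *
go(*br(0,0),.12,-13.7)
E
```

```text
time: 11.42
tool_pos: [0.5686, -0.098, 0.008]
tcp_rot: [3.124, 0.292, 0.006]
wrist_force: [-0.4, 1.2, 5.8]
width: 0.494
time: 12.18
tool_pos: [0.5673, -0.0974, 0.1271]
tcp_rot: [3.124, 0.292, 0.004]
wrist_force: [0.0, -0.4, -0.6]
width: 0.499
yaw 10.7 d [ 0.0725 -0.184   0.0065] az 24.4 t 12.175 tilt [ 0.003 -0.003 -1.   ] F [ 0.  -0.4 -0.6]
```

```bash
python3 -m inch '[{"dx":0.018,"dy":-0.046,"dz":0,"ax":0,"ay":0,"az":6,"fingers":-1},{"dx":0.036,"dy":-0.092,"dz":0,"ax":0,"ay":0,"az":12,"fingers":-1},{"dx":0.054,"dy":-0.138,"dz":0,"ax":0,"ay":0,"az":18,"fingers":-1},{"dx":0.0725,"dy":-0.184,"dz":0.003,"ax":0,"ay":0,"az":24.4,"fingers":-1},{"dx":0.0725,"dy":-0.184,"dz":0.006,"ax":0,"ay":0,"az":24.4,"fingers":-1},{"dx":0.0725,"dy":-0.184,"dz":0.006,"ax":0,"ay":0,"az":24.4,"fingers":-1},{"dx":0.0725,"dy":-0.184,"dz":0.006,"ax":0,"ay":0,"az":24.4,"fingers":-1}]'
python3 - <<'E'
from h import *
go(*br(0,0),.03,-13.7)
c,s=np.cos(np.radians(-13.7)),np.sin(np.radians(-13.7)); M=np.array([[c,s],[-s,c]])
for n in ["scene","side"]:
    im,d=bot.read_camera(n); P=cloud(n,d,d>0); b=(P[:,:2]-[.6045,.0968])@M.T
    m=(abs(b[:,1])<.03)&(abs(b[:,0])<.12)&(P[:,2]>.105)&(P[:,2]<.18); print(n,m.sum())
    e=m&(abs(b[:,1])<.012); print("axial",np.percentile(b[e,0],[.5,99.5]))
    for lo,hi in [(-.065,-.03),(.03,.065)]:
        q=m&(b[:,0]>lo)&(b[:,0]<hi); print("top z",np.percentile(P[q,2],98),"y at",np.percentile(b[q,1],[1,99]))
    cv2.imwrite(f"pics/c_{n}.png",cv2.resize(im[180:330,180:460],None,fx=2.8,fy=2.8))
E
```

```text
time: 13.05
tool_pos: [0.6036, 0.0955, 0.1194]
tcp_rot: [3.115, -0.377, 0.002]
wrist_force: [-0.1, 0.2, -1.5]
width: 0.497
yaw -13.8 d [ 0.0004 -0.0018  0.0894] az -0.1 t 13.05 tilt [ 0.001 -0.004 -1.   ] F [-0.1  0.2 -1.5]
scene 1031
axial [-0.0100587   0.09023232]Traceback (most recent call last):
  File "<stdin>", line 9, in <module>
    return _quantile_unchecked(
        a, q, axis, out, overwrite_input, method, keepdims, weights)
    return _ureduce(a,
                    func=_quantile_ureduce_func,
    ...<5 lines>...
                    overwrite_input=overwrite_input,
                    method=method)
    r = func(a, **kwargs)
    result = _quantile(arr,
                       quantiles=q,
    ...<2 lines>...
                       out=out,
                       weights=wgt)
    slices_having_nans = np.isnan(arr[-1, ...])
                                  ~~~^^^^^^^^^
IndexError: index -1 is out of bounds for axis 0 with size 0
```

Run:
```python
from h import *
c,s=np.cos(np.radians(-13.7)),np.sin(np.radians(-13.7)); M=np.array([[c,s],[-s,c]])
for n in ["scene","side"]:
    im,d=bot.read_camera(n); P=cloud(n,d,d>0); b=(P[:,:2]-[.6045,.0968])@M.T
    m=(abs(b[:,1])<.035)&(abs(b[:,0])<.12)&(P[:,2]>.105)&(P[:,2]<.18)
    for lo in np.arange(-.1,.1,.02):
        q=m&(b[:,0]>lo)&(b[:,0]<lo+.02)
        if q.sum()>5: print(n,lo.round(2),q.sum(),P[q,2].min().round(4),np.percentile(P[q,2],97).round(4),np.percentile(b[q,1],[1,99]).round(4),b[q,0].min().round(4),b[q,0].max().round(4))
    cv2.imwrite(f"pics/c_{n}.png",cv2.resize(im[140:330,180:460],None,fx=2.8,fy=2.8))
```

```text
scene -0.02 90 0.1312 0.1773 [-0.0349  0.0345] -0.012 -0.0001
scene 0.0 305 0.1238 0.1755 [-0.0338  0.0338] 0.0001 0.02
scene 0.02 174 0.1341 0.1592 [-0.0221  0.0204] 0.02 0.0397
scene 0.04 177 0.136 0.1586 [-0.0219  0.0206] 0.0401 0.06
scene 0.06 304 0.1096 0.1605 [-0.0256  0.0254] 0.0601 0.0794
scene 0.08 44 0.1307 0.143 [-0.0074  0.0054] 0.08 0.0917
side -0.1 48 0.1325 0.1451 [-0.0051  0.0069] -0.0921 -0.0801
side -0.08 292 0.1132 0.1606 [-0.0226  0.027 ] -0.0799 -0.0601
side -0.06 186 0.1214 0.1587 [-0.0108  0.022 ] -0.0599 -0.0401
side -0.04 190 0.1219 0.1598 [-0.0105  0.0224] -0.04 -0.0201
side -0.02 332 0.1228 0.177 [-0.0304  0.0345] -0.02 -0.0001
side 0.0 78 0.1224 0.1721 [-0.0279  0.0347] 0.0002 0.0197
side 0.02 53 0.1212 0.1497 [0.0146 0.0222] 0.0201 0.0399
side 0.04 120 0.1215 0.1584 [0.0034 0.0221] 0.0402 0.0599
side 0.06 162 0.1127 0.1619 [-0.0133  0.0266] 0.0601 0.0752
side 0.08 13 0.1338 0.1447 [-0.0023  0.0068] 0.0842 0.0895
```

View pics/c_side.png

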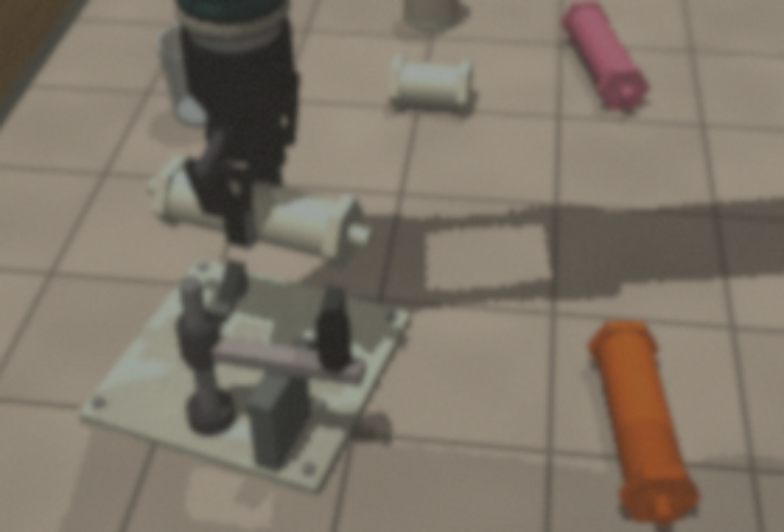

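The side view shows the cartridge level in the jaws above the saddles, with its ends at ±0.091 and its lateral error under 1 mm. The bar is still on its rest. Lowering.

```bash
python3 -m inch '[{"dx":0,"dy":-0.0005,"dz":0.03,"ax":0,"ay":0,"az":0,"fingers":-1},{"dx":0,"dy":-0.0005,"dz":0.06,"ax":0,"ay":0,"az":0,"fingers":-1},{"dx":0,"dy":-0.0005,"dz":0.075,"ax":0,"ay":0,"az":0,"fingers":-1},{"dx":0,"dy":-0.0005,"dz":0.083,"ax":0,"ay":0,"az":0,"fingers":-1},{"dx":0,"dy":-0.0005,"dz":0.088,"ax":0,"ay":0,"az":0,"fingers":-1},{"dx":0,"dy":-0.0005,"dz":0.088,"ax":0,"ay":0,"az":0,"fingers":-1}]'
python3 - <<'E'
from h import *
go(*br(0,0),.0285,-13.7)
im,d=bot.read_camera("scene"); P=cloud("scene",d,d>0)
c,s=np.cos(np.radians(-13.7)),np.sin(np.radians(-13.7)); M=np.array([[c,s],[-s,c]]); b=(P[:,:2]-[.6045,.0968])@M.T
q=(b[:,0]>.02)&(b[:,0]<.06)&(abs(b[:,1])<.03)&(P[:,2]>.05); print(np.percentile(P[q,2],97),np.percentile(b[q,1],[1,99]))
E
```

```text
time: 13.95
tool_pos: [0.6052, 0.0958, 0.033]
tcp_rot: [3.116, -0.378, 0.006]
wrist_force: [-0.4, 0.1, -0.4]
width: 0.493
yaw -13.8 d [-0.001  -0.0008  0.0045] az -0.1 t 13.95 tilt [ 0.003 -0.003 -1.   ] F [-0.4  0.1 -0.4]
0.41541872433234683 [-0.02926247  0.02915297]
```

```bash
python3 -m inch '[{"dx":0,"dy":0,"dz":0.002,"ax":0,"ay":0,"az":0,"fingers":-1},{"dx":0,"dy":0,"dz":0.0045,"ax":0,"ay":0,"az":0,"fingers":-1},{"dx":0,"dy":0,"dz":0.0045,"ax":0,"ay":0,"az":0,"fingers":-1}]'
python3 - <<'E'
from h import *
im,d=bot.read_camera("scene"); P=cloud("scene",d,d>0)
c,s=np.cos(np.radians(-13.7)),np.sin(np.radians(-13.7)); M=np.array([[c,s],[-s,c]]); b=(P[:,:2]-[.6045,.0968])@M.T
q=(b[:,0]>.025)&(b[:,0]<.06)&(abs(b[:,1])<.03)&(P[:,2]>.04)&(P[:,2]<.09); print(np.percentile(P[q,2],[50,90,97]),np.percentile(b[q,1],[1,99]))
go(*br(0,0),.0285,-13.7)
E
```

```text
time: 14.38
tool_pos: [0.6064, 0.0956, 0.0308]
tcp_rot: [3.116, -0.377, 0.01]
wrist_force: [-3.3, -2.1, 7.7]
width: 0.494
[0.06446228 0.06859942 0.07019588] [-0.02875485  0.02814974]
yaw -13.8 d [-0.0022 -0.0008  0.0023] az -0.1 t 14.425 tilt [ 0.006 -0.004 -1.   ] F [-2.8 -1.7  7.8]
```

Contact at 7.7 N with the barrel top at about 68 mm, so it is seated. Release and rise.

```bash
python3 -m inch '[{"dx":0,"dy":0,"dz":-0.0015,"ax":0,"ay":0,"az":0,"fingers":0.3},{"dx":0,"dy":0,"dz":-0.0015,"ax":0,"ay":0,"az":0,"fingers":1},{"dx":0,"dy":0,"dz":-0.0015,"ax":0,"ay":0,"az":0,"fingers":1},{"dx":0,"dy":0,"dz":-0.0015,"ax":0,"ay":0,"az":0,"fingers":1},{"dx":0,"dy":0,"dz":-0.03,"ax":0,"ay":0,"az":0,"fingers":1},{"dx":0,"dy":0,"dz":-0.09,"ax":0,"ay":0,"az":0,"fingers":1},{"dx":0,"dy":0,"dz":-0.15,"ax":0,"ay":0,"az":0,"fingers":1},{"dx":0,"dy":0,"dz":-0.2,"ax":0,"ay":0,"az":0,"fingers":1},{"dx":0,"dy":0,"dz":-0.2,"ax":0,"ay":0,"az":0,"fingers":1},{"dx":0,"dy":0,"dz":-0.2,"ax":0,"ay":0,"az":0,"fingers":1}]'
python3 - <<'E'
from h import *
c,s=np.cos(np.radians(-13.7)),np.sin(np.radians(-13.7)); M=np.array([[c,s],[-s,c]])
for n in ["scene","wrist"]:
    im,d=bot.read_camera(n); P=cloud(n,d,d>0); b=(P[:,:2]-[.6045,.0968])@M.T
    m=(abs(b[:,1])<.035)&(abs(b[:,0])<.12)&(P[:,2]>.025)&(P[:,2]<.1)
    for lo,hi in [(-.1,-.08),(-.035,-.0),(.0,.035),(.08,.1)]:
        q=m&(b[:,0]>lo)&(b[:,0]<hi)
        if q.sum()>5: print(n,lo,q.sum(),np.percentile(P[q,2],97).round(4),np.percentile(b[q,1],[1,99]).round(4),b[q,0].min().round(4),b[q,0].max().round(4))
    q=(b[:,0]<-.075)&(b[:,0]>-.125)&(b[:,1]>.05)&(b[:,1]<.13)&(P[:,2]>.128)&(P[:,2]<.145); print("knob top",P[q].mean(0) if q.any() else None,P[q].min(0),P[q].max(0))
    cv2.imwrite(f"pics/d_{n}.png",im)
go(.529,.2035,.1015,-6.5)
E
```

```text
time: 15.68
tool_pos: [0.6049, 0.0963, 0.2303]
tcp_rot: [3.116, -0.377, 0.009]
wrist_force: [-0.2, -1.5, -0.1]
width: 1.003
scene -0.1 8 0.0534 [-0.007   0.0031] -0.0891 -0.0849
scene -0.035 247 0.0691 [-0.0228  0.0199] -0.0349 -0.0003
scene 0.0 255 0.069 [-0.0229  0.0201] 0.0004 0.0348
scene 0.08 41 0.0545 [-0.0075  0.0053] 0.081 0.0942
knob top [0.53066935 0.2028819  0.13418867] [0.51754006 0.19148561 0.12877867] [0.54078261 0.21427979 0.13800927]
wrist -0.1 42 0.0541 [-0.0088  0.0041] -0.0918 -0.0848
wrist -0.035 1032 0.0687 [-0.0228  0.0191] -0.0349 -0.0
wrist 0.0 1157 0.0687 [-0.0234  0.0193] 0.0001 0.035
wrist 0.08 117 0.054 [-0.0093  0.0039] 0.0806 0.089
knob top [0.52534026 0.19637286 0.13463343] [0.51516442 0.1898836  0.12806977] [0.53597231 0.20821597 0.13720086]
yaw -13.8 d [-0.0987 -0.0869  0.1263] az -7.3 t 15.775 tilt [ 0.002 -0.004 -1.   ] F [ 0.1 -0.1 -0.7]
```

View pics/d_wrist.png

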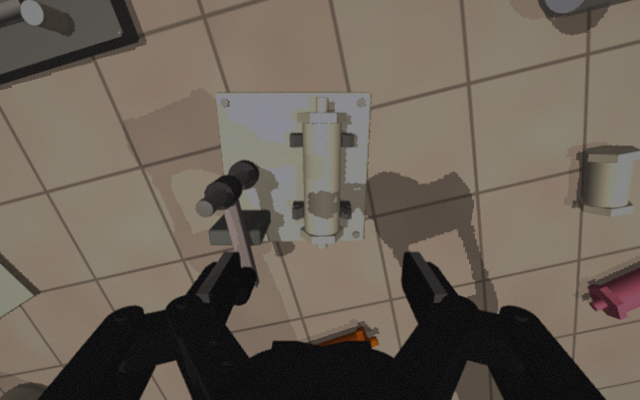

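The cartridge is seated in both saddles, at about (320,175), and the bar is on its rest. Now back to the knob.

```bash
python3 -m inch '[{"dx":-0.05,"dy":-0.043,"dz":0,"ax":0,"ay":0,"az":-7.6,"fingers":1},{"dx":-0.099,"dy":-0.087,"dz":0,"ax":0,"ay":0,"az":-7.6,"fingers":1},{"dx":-0.099,"dy":-0.087,"dz":0,"ax":0,"ay":0,"az":-7.6,"fingers":1},{"dx":-0.099,"dy":-0.087,"dz":0.01,"ax":0,"ay":0,"az":-7.6,"fingers":1},{"dx":-0.099,"dy":-0.087,"dz":0.01,"ax":0,"ay":0,"az":-7.6,"fingers":1}]'
python3 - <<'E'
from h import *
go(.5292,.203,.102,-6)
E
```

```text
time: 16.4
tool_pos: [0.528, 0.2029, 0.2155]
tcp_rot: [3.131, -0.171, -0.002]
wrist_force: [-0.3, 0.2, -0.1]
width: 1.0
yaw -6.2 d [ 0.0013 -0.0009  0.1135] az -0.2 t 16.4 tilt [-0.002 -0.006 -1.   ] F [-0.3  0.2 -0.1]
```

```bash
python3 -m inch '[{"dx":0.001,"dy":-0.001,"dz":0.06,"ax":0,"ay":0,"az":0,"fingers":1},{"dx":0.001,"dy":-0.001,"dz":0.1,"ax":0,"ay":0,"az":0,"fingers":1},{"dx":0.001,"dy":-0.001,"dz":0.113,"ax":0,"ay":0,"az":0,"fingers":1},{"dx":0.001,"dy":-0.001,"dz":0.113,"ax":0,"ay":0,"az":0,"fingers":1},{"dx":0.001,"dy":-0.001,"dz":0.113,"ax":0,"ay":0,"az":0,"fingers":-1},{"dx":0.001,"dy":-0.001,"dz":0.113,"ax":0,"ay":0,"az":0,"fingers":-1},{"dx":0.001,"dy":-0.001,"dz":0.113,"ax":0,"ay":0,"az":0,"fingers":-1},{"dx":0.001,"dy":-0.001,"dz":0.113,"ax":0,"ay":0,"az":0,"fingers":-1},{"dx":0.001,"dy":-0.001,"dz":0.113,"ax":0,"ay":0,"az":0,"fingers":-1},{"dx":0.001,"dy":-0.001,"dz":0.113,"ax":0,"ay":0,"az":0,"fingers":-1},{"dx":0.001,"dy":-0.001,"dz":0.113,"ax":0,"ay":0,"az":0,"fingers":-1}]' 60
python3 -m inch '[{"dx":0,"dy":0,"dz":-0.008,"ax":0,"ay":0,"az":0,"fingers":-1},{"dx":0,"dy":0,"dz":-0.016,"ax":0,"ay":0,"az":0,"fingers":-1},{"dx":0,"dy":0,"dz":-0.016,"ax":0,"ay":0,"az":0,"fingers":-1}]'
python3 - <<'E'
from h import *
for a in [81,75,65,55,45,35,25,15,7,0]:
    t=np.radians(a); x,y=br(-.1*np.sin(t),.1-.1*np.cos(t)); print(a,end=" "); go(x,y,.117,-6.2+81.4-a)
E
```

```text
time: 17.77
tool_pos: [0.5295, 0.2034, 0.1037]
tcp_rot: [3.131, -0.171, 0.0]
wrist_force: [-1.2, -2.1, 5.4]
width: 0.266
time: 18.15
tool_pos: [0.5296, 0.2033, 0.1199]
tcp_rot: [3.131, -0.171, 0.001]
wrist_force: [4.8, -0.9, -7.9]
width: 0.265
81 yaw -6.2 d [-0.001   0.0013  0.0029] az -0.4 t 18.15 tilt [ 0.    -0.006 -1.   ] F [ 4.8 -0.9 -7.9]
75 yaw -6.2 d [-0.0001  0.0117  0.0029] az -6.4 t 18.15 tilt [ 0.    -0.006 -1.   ] F [ 4.8 -0.9 -7.9]
65 yaw -6.2 d [0.0036 0.0287 0.003 ] az -16.4 t 18.15 tilt [ 0.    -0.006 -1.   ] F [ 4.8 -0.9 -7.9]
55 yaw -6.2 d [0.0103 0.0448 0.0031] az -26.4 t 18.15 tilt [ 0.    -0.006 -1.   ] F [ 4.8 -0.9 -7.9]
45 yaw -6.2 d [0.0197 0.0595 0.0032] az -36.4 t 18.15 tilt [ 0.    -0.006 -1.   ] F [ 4.8 -0.9 -7.9]
35 yaw -6.2 d [0.0315 0.0724 0.0033] az -46.4 t 18.15 tilt [ 0.    -0.006 -1.   ] F [ 4.8 -0.9 -7.9]
25 yaw -6.2 d [0.0453 0.083  0.0033] az -56.4 t 18.15 tilt [ 0.    -0.006 -1.   ] F [ 4.8 -0.9 -7.9]
15 yaw -6.2 d [0.0608 0.091  0.0034] az -66.4 t 18.15 tilt [ 0.    -0.006 -1.   ] F [ 4.8 -0.9 -7.9]
7 yaw -6.2 d [0.074  0.0954 0.0034] az -74.4 t 18.15 tilt [ 0.    -0.006 -1.   ] F [ 4.8 -0.9 -7.9]
0 yaw -6.2 d [0.086  0.0978 0.0035] az -81.4 t 18.15 tilt [ 0.    -0.006 -1.   ] F [ 4.8 -0.9 -7.9]
```

```bash
python3 -m inch '[{"dx":0,"dy":0.006,"dz":0,"ax":0,"ay":0,"az":-3,"fingers":-1},{"dx":0,"dy":0.0117,"dz":0,"ax":0,"ay":0,"az":-6.4,"fingers":-1},{"dx":0.0015,"dy":0.02,"dz":0,"ax":0,"ay":0,"az":-11.4,"fingers":-1},{"dx":0.0036,"dy":0.0287,"dz":0,"ax":0,"ay":0,"az":-16.4,"fingers":-1},{"dx":0.0066,"dy":0.037,"dz":0,"ax":0,"ay":0,"az":-21.4,"fingers":-1},{"dx":0.0103,"dy":0.0448,"dz":0,"ax":0,"ay":0,"az":-26.4,"fingers":-1},{"dx":0.0147,"dy":0.0523,"dz":0,"ax":0,"ay":0,"az":-31.4,"fingers":-1},{"dx":0.0197,"dy":0.0595,"dz":0,"ax":0,"ay":0,"az":-36.4,"fingers":-1},{"dx":0.0254,"dy":0.0662,"dz":0,"ax":0,"ay":0,"az":-41.4,"fingers":-1},{"dx":0.0315,"dy":0.0724,"dz":0,"ax":0,"ay":0,"az":-46.4,"fingers":-1},{"dx":0.0382,"dy":0.078,"dz":0,"ax":0,"ay":0,"az":-51.4,"fingers":-1},{"dx":0.0453,"dy":0.083,"dz":0,"ax":0,"ay":0,"az":-56.4,"fingers":-1},{"dx":0.0529,"dy":0.0873,"dz":0,"ax":0,"ay":0,"az":-61.4,"fingers":-1},{"dx":0.0608,"dy":0.091,"dz":0,"ax":0,"ay":0,"az":-66.4,"fingers":-1},{"dx":0.0672,"dy":0.0934,"dz":0,"ax":0,"ay":0,"az":-70.4,"fingers":-1},{"dx":0.074,"dy":0.0954,"dz":0,"ax":0,"ay":0,"az":-74.4,"fingers":-1},{"dx":0.08,"dy":0.0968,"dz":0,"ax":0,"ay":0,"az":-78,"fingers":-1},{"dx":0.086,"dy":0.0978,"dz":0,"ax":0,"ay":0,"az":-81.4,"fingers":-1},{"dx":0.086,"dy":0.0978,"dz":0,"ax":0,"ay":0,"az":-81.4,"fingers":-1}]'
python3 - <<'E'
from h import *
go(*br(0,0),.0885,76)
E
```

```text
time: 20.52
tool_pos: [0.6027, 0.0982, 0.1189]
tcp_rot: [2.49, 1.915, -0.009]
wrist_force: [-0.2, 5.2, -6.7]
width: 0.262
yaw 75.1 d [-0.0007  0.0022  0.0304] az -0.9 t 20.525 tilt [-0.004 -0.004 -1.   ] F [-0.2  5.2 -6.7]
```

```bash
python3 -m inch '[{"dx":0,"dy":0.002,"dz":0.01,"ax":0,"ay":0,"az":0,"fingers":-1},{"dx":0,"dy":0.002,"dz":0.02,"ax":0,"ay":0,"az":0,"fingers":-1},{"dx":0,"dy":0.002,"dz":0.026,"ax":0,"ay":0,"az":0,"fingers":-1},{"dx":0,"dy":0.002,"dz":0.0295,"ax":0,"ay":0,"az":0,"fingers":-1},{"dx":0,"dy":0.002,"dz":0.0295,"ax":0,"ay":0,"az":0,"fingers":-1},{"dx":0,"dy":0.002,"dz":0.0295,"ax":0,"ay":0,"az":0,"fingers":1},{"dx":0,"dy":0.002,"dz":0.0295,"ax":0,"ay":0,"az":0,"fingers":1},{"dx":0,"dy":0.002,"dz":0.0295,"ax":0,"ay":0,"az":0,"fingers":1},{"dx":0,"dy":0.002,"dz":0.0295,"ax":0,"ay":0,"az":0,"fingers":1},{"dx":0,"dy":0.002,"dz":-0.03,"ax":0,"ay":0,"az":0,"fingers":1},{"dx":0,"dy":0.002,"dz":-0.09,"ax":0,"ay":0,"az":0,"fingers":1},{"dx":0,"dy":0.002,"dz":-0.13,"ax":0,"ay":0,"az":0,"fingers":1},{"dx":0,"dy":0.002,"dz":-0.13,"ax":0,"ay":0,"az":0,"fingers":1},{"dx":0,"dy":0.002,"dz":-0.13,"ax":0,"ay":0,"az":0,"fingers":1}]'
python3 - <<'E'
from h import *
c,s=np.cos(np.radians(-13.7)),np.sin(np.radians(-13.7)); M=np.array([[c,s],[-s,c]])
for n in ["scene","wrist"]:
    im,d=bot.read_camera(n); P=cloud(n,d,d>0); b=(P[:,:2]-[.6045,.0968])@M.T
    m=(abs(b[:,1])<.035)&(abs(b[:,0])<.12)&(P[:,2]>.025)&(P[:,2]<.1)
    for lo,hi in [(-.1,-.08),(-.055,-.02),(.02,.055),(.08,.1)]:
        q=m&(b[:,0]>lo)&(b[:,0]<hi)
        if q.sum()>5: print(n,lo,q.sum(),np.percentile(P[q,2],97).round(4),np.percentile(b[q,1],[1,99]).round(4),b[q,0].min().round(4),b[q,0].max().round(4))
    q=(abs(b[:,0])<.03)&(abs(b[:,1])<.03)&(P[:,2]>.112)&(P[:,2]<.14)
    if q.any(): print("knob top",np.percentile(P[q,2],[50,95]),b[q].min(0),b[q].max(0))
    cv2.imwrite(f"pics/e_{n}.png",im)
E
```

```text
time: 22.28
tool_pos: [0.6048, 0.098, 0.2484]
tcp_rot: [2.49, 1.915, -0.009]
wrist_force: [-0.1, -0.3, -0.9]
width: 1.0
scene -0.1 8 0.0547 [-0.0067  0.0029] -0.0884 -0.0842
scene -0.055 265 0.0693 [-0.034   0.0342] -0.0548 -0.0202
scene 0.02 356 0.0686 [-0.0341  0.0339] 0.0201 0.0549
scene 0.08 41 0.0541 [-0.0074  0.0053] 0.0804 0.0944
knob top [0.11899416 0.12180731] [-0.01058808 -0.01270671] [0.01258351 0.01007407]
wrist -0.1 91 0.0539 [-0.0068  0.0046] -0.0915 -0.08
wrist -0.055 1249 0.0685 [-0.0334  0.034 ] -0.055 -0.02
wrist 0.02 1275 0.0684 [-0.0332  0.0344] 0.0201 0.055
wrist 0.08 83 0.0538 [-0.0077  0.0038] 0.0801 0.0902
knob top [0.12010326 0.12136107] [-0.01397548 -0.01231201] [0.00957243 0.01056988]
```

View pics/e_wrist.png

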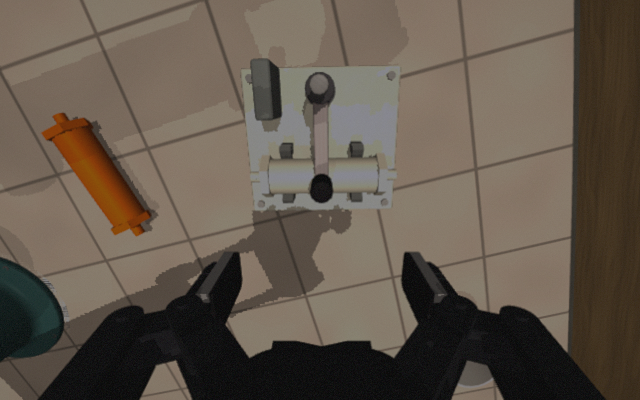

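The picture shows the bar square across the cartridge, with the knob at (321,188). The knob top at about 121 mm means a lift of about 0.031. The gripper is clear, so I'm handing in.

```bash
python3 -c "
from workcell import bot
bot.finish_job()"
```

```text
the job is handed in; nothing more can be done
```

The long white cartridge is clamped in the bracket and the job is handed in; no verdict is reported. I lifted the bar, left it on its rest block, laid the cartridge in both saddles, then swung the bar back and lowered it onto the cartridge. It took about 22 s of the 69 s allowed.

The last checks came from scene and wrist depth:
- **Cartridge:** its ends are at about ±91 mm along the cradle. It is about 1–2 mm off centre across it, and the barrel top is at about 68.5 mm, so it lies level and seated.
- **Clamp bar:** the knob is within about 2 mm of the cradle's middle, so the bar's turn is about 0 ± 0.02 rad. The knob top is at about 121 mm, which gives a lift of about 0.031 m.
- **Gripper:** open and about 150 mm above the parts, with the wrist force back near zero.

One move was refused at the start for missing keys and was sent again; nothing moved. I did not re-measure the bystanders after the last move. They looked undisturbed in the pictures, and the arm's path stayed clear of them.

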